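# Aim the spot lamp at the coaster and switch it on

## Robot

A 6-joint arm with a two-finger parallel gripper is mounted at the origin on the work surface. World frame = base frame: x ahead of the robot, y to its left, z up, the work surface at z = 0. Lengths are in m, angles in rad, forces in N, time in s.
With the tool pointing down it reaches from about 0.375 to 0.9 m from the base axis. Payload 3.1 kg.
Tool frame: the origin (TCP) lies between the finger pads; the fingertips stand 11 mm ahead of it and the grasp point (between the pads) lies 8 mm behind it; z points along the fingers, y is the direction in which the jaws open and shut (so a half turn about z gives the same grasp; the last joint's range is limited). The gripper opens to 85 mm and grips with 20 to 120 N. Pads are 22 mm wide; open, the fingers measure 114 mm over their backs; the gripper's body (76 mm by 85 mm) begins 54 mm behind the grasp point. The pads swing forward as they close: fully open they stand 13 mm farther back than shut.
Start: joints at [-1.389, 0.527, 1.433, -0, 1.181, -0.178], TCP at [0.22, -0.585, 0.242] pointing down, gripper open.
Joint ranges: [-3.08, 3.08], [-0.75, 2.2], [0.22, 2.44], [-1.43, 4.57], [0, 2.65], [-2.85, 2.85]. Speed limits (rad/s): [2.79, 2.79, 3.14, 3.14, 3.14, 3.14].

## Interface

Orientations are given as a unit quaternion [x, y, z, w].
In Python, from station import manip gives the robot as it stands.
- The arm moves only by the tool move_arm, never from a script. Its argument "deltas" is a list of rows, each a list of 5 numbers: the shift along the tool's x, y, z in units of 40 cm (1.0 is 40 cm), then the turn about the tool's z in units of 0.5 rad (1.0 is 0.5 rad), then the opening in per cent of the stroke, from 0 (shut) to 100 (fully open). In form: [[x, y, z, twist, grip], ...]. A call has exactly 8 rows; each row is the pose to reach, as a shift and turn from the pose commanded when the call began, along the tool's axes at that moment; what a row does not reach only later rows make up. A row lasts 1/12 s, in which the tool goes at most 41.7 mm and 7.16 degrees, less where a joint would pass 70% of its speed; a pose out of reach is approached as far as the arm can. A call with a number of a shift or a turn outside -1 to 1 is refused whole. A call with a gripper value outside its range is refused whole. The fingers move at their own pace and stop on an object; "force" is the grip in N (left out, the last holds). Time passes only in rows, so rows that repeat a pose let the fingers close, or fill a call up. It gives the time, the measured TCP pose, the force and the opening at its end, in the units of the state.
- manip.sense(): the state, without advancing time (a new reading comes with each control period).
- manip.snapshot(name): name is "side" or "top" or "wrist"; returns (picture, depth): 400x640x3 uint8, red, green, blue; 400x640 float32, m along the optical axis (not along the pixel's ray), 0 where there is no reading.
- manip.get_calibration(name): a dict with "vfov" (degrees; the focal length in pixels is half the picture's height over the tangent of half this angle, whatever the lens; pixels are square), "cx", "cy" (the principal point, pixels), "pose" (4x4, takes a point from camera to world coordinates). Camera axes: x right, y down, z forward; pixel columns grow to the right and rows downward; lengths in m; the calibration is good to about 2 mm. A picture is of the moment at which its call begins: read the wrist's pose just before it. get_calibration takes no time and is no camera call; for the wrist camera it gives the pose at the moment of the call.
- manip.sign_off(): hands the job in, once; it reports no verdict.
The state is a dict: "t": time; "q": joint angles; "qd": joint speeds; "tau": joint torques, N m; "tcp_pos": TCP position; "tool_rot": TCP orientation; "force": force on the tool from outside, world axes, zero at the start; "ft_torque": the same for the moment, N m; "finger_gap": opening from 0.0 (shut) to 1.0 (fully open).
Only numpy, scipy, OpenCV 4.12 (cv2) and the standard library are available. Lean on these libraries where they do the work, as an engineer would, in place of code of your own. Each camera call takes 0.05 s, during which the arm holds its last target.

## Task

With a fingertip, gently push the arm of the battery lamp round, without gripping it, until it points at the middle of the round white coaster, then press the switch on top of the lamp's post fully down and let it go. Leave the coaster, the jar, the pen cup and the spinning top where they stand, and finish with the lamp still aimed at the coaster.

Things in the scene. Friction and masses are not known exactly. Their poses are not given: they have to be found in the camera images.
- pivot (a point): Fixed point on the lamp's vertical turning axis, 194 mm above the table, at mid-height of the lamp's arm, inside a steel hub (radius 19 mm) from which the one level arm sticks out.
- boom_end (a point): Point on the centre line of the lamp's arm, 140 mm out from the turning axis, turning with the arm; x axis outward along the arm, z up. The arm is a white flat bar on edge, 10 mm thick, 26 mm high (181 to 207 mm above the table), free to be pushed on either side from 20 to 110 mm out from the axis.
- boom (a joint): Angle of the lamp's arm about its upright axis, rad, growing anticlockwise seen from above, stops at -2.6 and 2.6. Stiff with friction (about 0.18 N m, so about 2 N of push at 100 mm from the axis); it stays where it is left.
- switch_top (a point): Centre of the top of the round steel push switch (radius 13 mm) on top of the lamp's post, on the turning axis, 230 mm above the table when released, in a round white collar (radius 21 mm, top 220 mm above the table). It is pressed straight down, 6 mm of travel, fully down at 5 N, and springs back; it does not turn with the arm.
- switch (a joint): Travel of the switch, m: 0 released, 0.006 fully down.
- lamp: The battery lamp, fixed in place; origin on the table under its turning axis. Round white foot (radius 62 mm, 30 mm high), steel post (radius 11 mm), hub with the arm; on the arm's outer end a white conical lamp head that leans outward and down, up to 58 mm wide, reaching 195 mm from the axis and from about 215 mm down to 140 mm above the table.
- coaster: Round white ceramic coaster lying flat, 96 mm across, 8 mm high, loose; origin at the centre of its underside.
- jar: Bystander: green glass jar with steel twist cap, 72 mm across, 105 mm high, loose; origin at the centre of its underside.
- pen_cup: Bystander: dark wooden pen cup with three pens, 74 mm across, pens up to about 120 mm high, loose; origin at the centre of its underside.
- top: Bystander: grey plastic spinning top on a round wooden stand, 60 mm across, 80 mm high, loose; origin at the centre of its underside.
Mind the look-alikes: they are no part of the job. Of the things shaped like the coaster, the white one is meant.

How it is judged:
On the way, in this order (a step that is already met when the one before it is completed fails the run):
1. the lamp's arm points at the middle of the coaster (its centre line passes within 15 mm of the coaster's centre) (y of coaster in the frame of boom_end between -0.015 and 0.015 m and x of coaster in the frame of boom_end above 0 m), for 0.2 s.
2. the switch is pressed down at least 4.5 mm (value of joint switch above 0.0045 m), for 0.05 s.
At the end, for the whole second after the job is handed in: The centre line of the lamp's arm, prolonged outward, passes within 15 mm of the coaster's centre and the arm is at rest; the switch has been pressed at least 4.5 mm after aiming and is released (under 1.5 mm); coaster, jar, pen cup and top stand upright within 10 mm of where they began (all of step 1 and value of joint switch below 0.0015 m and velocity of joint boom between -0.05 and 0.05 rad/s and distance of each of coaster, jar, pen_cup, top from where it was at the start of the episode below 0.01 m and angle between each of coaster, jar, pen_cup, top's own z axis and vertical below 0.1 rad); the robot touches nothing.
It fails at once if the switch is pressed (over 3 mm) while the arm does not point at the coaster (value of joint switch above 0.003 m and not (y of coaster in the frame of boom_end between -0.015 and 0.015 m and x of coaster in the frame of boom_end above 0 m)).
It fails at once if the lamp's arm is gripped or pushed roughly (over 30 N from the fingers while the switch is not being pressed) (contact force between the fingers and lamp above 30 N and value of joint switch below 0.003 m).
It fails at once if the coaster is moved more than 10 mm, lifted or tipped (distance of coaster from where it was at the start of the episode above 0.01 m or angle between coaster's own z axis and vertical above 0.2 rad).
It fails at once if the jar, pen cup or top is moved more than 10 mm, lifted or tipped (distance of any of jar, pen_cup, top from where it was at the start of the episode above 0.01 m or angle between any of jar, pen_cup, top's own z axis and vertical above 0.2 rad).
It also fails if it takes over 51 s, if anything falls off the work surface, if the arm or the gripper's body presses on something with over 40 N, if the wrist force passes 120 N, or if a joint passes its speed limit or range.

## Working session

There is one attempt and no reset: what is moved stays moved. The work goes in short steps, Python scripts to look and compute and a tool call to move; the robot and the scene stay as the last step left them, time stands still between calls to the robot, and variables do not carry over. Pictures are saved under pics/ and viewed, and the job is handed in when it is done.

Besides the shell and the picture viewer there is one more tool, called after ">>>" as name(argument=value, ...), one argument or row to a line, values as JSON. move_arm: Moves the arm, as the interface text tells. Its arguments: {"type":"object","properties":{"deltas":{"type":"array","items":{"type":"array","items":{"type":"number"}}},"force":{"type":"number"}},"required":["deltas"]}

```bash
mkdir -p pics; cat > h.py <<'E'
import numpy as np, cv2
from station import manip
def snap(n,f):
    c=manip.get_calibration(n); p,d=manip.snapshot(n)
    cv2.imwrite('pics/'+f+'.png',p[:,:,::-1]); np.savez('pics/'+f+'.npz',p=p,d=d,pose=np.array(c['pose']),vf=c['vfov'],cx=c['cx'],cy=c['cy'])
    return p,d,c
def cloud(f):
    z=np.load('pics/'+f+'.npz'); d=z['d']; fl=200/np.tan(np.radians(z['vf'])/2)
    v,u=np.mgrid[0:400,0:640]
    P=np.stack([(u-z['cx'])/fl*d,(v-z['cy'])/fl*d,d],-1)
    W=P@z['pose'][:3,:3].T+z['pose'][:3,3]; W[d==0]=np.nan
    return z['p'],W
E
python3 - <<'E'
from h import *
for n in ['side','top','wrist']:
    p,d,c=snap(n,n+'0'); print(n,c['vfov'],c['cx'],c['cy'],np.round(c['pose'],3).tolist())
s=manip.sense();print(s)
E
```

```text
side 50.53147372313822 317.92806471028274 196.86919184146706 [[0.998, -0.023, 0.063, 0.535], [-0.066, -0.522, 0.851, -0.872], [0.013, -0.853, -0.522, 0.7], [0.0, 0.0, 0.0, 1.0]]
top 49.24418271524003 319.33441495912996 196.3382658579712 [[-0.01, -0.997, 0.075, 0.521], [-1.0, 0.01, 0.002, 0.02], [-0.003, -0.075, -0.997, 1.293], [0.0, 0.0, 0.0, 1.0]]
wrist 58.260491021802174 313.72575618583625 203.87305892099383 [[0.35, -0.901, -0.256, 0.285], [-0.937, -0.337, -0.094, -0.561], [-0.002, 0.273, -0.962, 0.373], [0.0, 0.0, 0.0, 1.0]]
{'t': 0.15, 'q': array([-1.38953813e+00,  5.28222760e-01,  1.43358936e+00, -4.14153213e-06,
        1.18142521e+00, -1.78485243e-01]), 'qd': array([-0.00047551, -0.00401948, -0.00390733, -0.0012333 ,  0.00228153,
        0.0002589 ]), 'tau': array([-8.53646088e-05, -4.42745340e+01, -1.78276044e+01, -2.48033693e-04,
        5.62193934e-03, -7.15182793e-07]), 'tcp_pos': array([ 0.21996021, -0.58445343,  0.2415827 ]), 'tool_rot': array([ 9.83866177e-01,  1.78904079e-01, -3.05526897e-06, -8.22334481e-04]), 'force': array([ 0.47787712, -0.89096005, -0.57237128]), 'ft_torque': array([-0.04206252,  0.05996002, -0.00269755]), 'finger_gap': 1.0005427566353424}
```

View pics/top0.png

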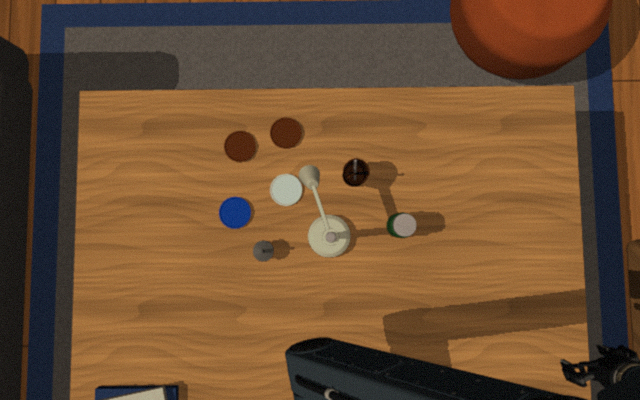

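View pics/side0.png

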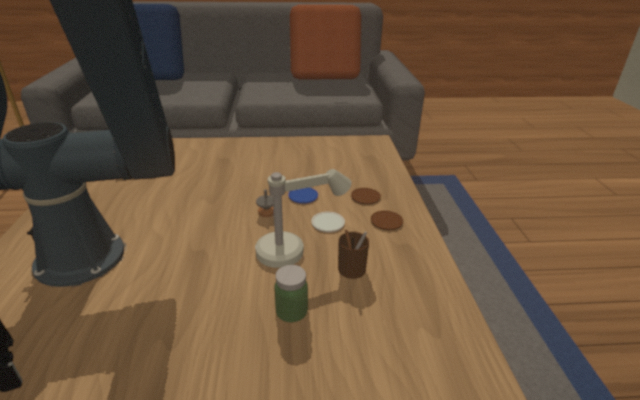

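Top view: white coaster at (286,189), lamp foot at (329,236), arm running to its head at (309,176), pen cup at (356,172), jar at (402,225), top at (263,251). The look-alikes are blue (235,212) and brown (240,146), (286,132). Next I measure positions.

```bash
cat > m.py <<'E'
from h import *
def circ(X):
    (a,b),r=cv2.minEnclosingCircle(X.astype(np.float32)); return np.round([a,b,r],4)
def meas(tag):
    for n in ['top','side']:
        p,W=cloud(n+tag); z=W[...,2]; 
        i=p.astype(int); white=(i.min(-1)>95)&(i.max(-1)-i.min(-1)<50)
        reg=(W[...,0]>.42)&(W[...,0]<.8)&(abs(W[...,1])<.3)
        m=reg&white&(z>.003)&(z<.016); 
        nl,lab,st,ce=cv2.connectedComponentsWithStats(m.astype(np.uint8))
        for k in range(1,nl):
            if st[k,4]>60:
                X=W[lab==k]; e=cv2.fitEllipse(np.argwhere(lab==k).astype(np.float32)) if 0 else None
                print(n,'coast',st[k],circ(X[:,:2]),X.mean(0).round(4))
        m=reg&(z>.018)&(z<.04)&white; print(n,'foot',m.sum(),circ(W[m][:,:2]) if m.sum() else'', np.median(z[m]))
        m=reg&(z>.17)&(z<.215); A=W[m]; print(n,'arm',m.sum())
        m=reg&(z>.217)&(z<.25); print(n,'cap',m.sum(),np.nanmean(W[m],0).round(4),circ(W[m][:,:2]),np.nanmax(z[m]))
E
python3 - <<'E'
from m import *
meas('0')
for n in ['top','side']:
    p,W=cloud(n+'0')
    for nm,u,v in ([('coaster',286,189),('foot',329,245),('cap',331,237),('arm',318,199),('arm',323,215),('head',309,176),('jar',404,225),('cup',356,172),('top',263,251)] if n=='top' else [('coaster',328,222),('cap',277,178),('arm',300,186),('arm',320,182),('table',400,260)]):
        print(n,nm,W[v,u].round(4),p[v,u])
E
```

```text
top coast [270 174  32  32 712] [0.6394 0.1213 0.0472] [0.6394 0.1216 0.007 ]
top foot 981 [ 0.5023 -0.0018  0.0607] 0.029272289600430712
top arm 571
top cap 220 [ 0.5037 -0.0032  0.224 ] [0.5616 0.0183 0.0834] 0.2343877732819386
side coast [311 211  34  21 525] [0.6375 0.1246 0.0497] [0.6365 0.1226 0.0081]
side foot 1029 [ 0.4999 -0.0031  0.0617] 0.030629906283223263
side arm 1041
side cap 163 [ 0.5018 -0.0077  0.2246] [0.5602 0.0169 0.0835] 0.23293706151054228
top coaster [0.6409 0.1205 0.0077] [175 183 164]
top foot [ 0.4826 -0.0006  0.221 ] [166 159 129]
top cap [ 0.5022 -0.0055  0.2306] [145 131 122]
top arm [0.5963 0.0252 0.2101] [176 171 137]
top arm [0.5564 0.0132 0.2082] [180 175 141]
top head [0.655  0.0473 0.2025] [152 140 111]
top jar [ 0.5304 -0.207   0.1052] [153 139 128]
top cup [ 0.6831 -0.0833  0.0557] [34 30 27]
top top [0.463  0.1791 0.0807] [39 37 35]
side coaster [0.6382 0.1185 0.0076] [179 177 159]
side cap [ 0.5033 -0.0121  0.2263] [106  97  86]
side arm [0.5567 0.01   0.1909] [112 105  89]
side arm [0.606  0.0277 0.1908] [109 102  85]
side table [ 0.8084 -0.0496  0.0011] [145 113  79]
```

>>> move_arm(
  deltas=[
    [0.06,-0.04,0,-0.05,0],
    [0.14,-0.1,0,-0.1,0],
    [0.22,-0.15,0,-0.15,0],
    [0.3,-0.2,0,-0.2,0],
    [0.38,-0.26,0,-0.25,0],
    [0.46,-0.31,0,-0.3,0],
    [0.54,-0.37,0,-0.35,0],
    [0.6,-0.41,0,-0.35,0],
  ],
  force=20,
)

```text
t: 0.82
tcp_pos: [0.3877, -0.3436, 0.2421]
tool_rot: [0.964, 0.265, 0.0, -0.001]
force: [0.4, -0.1, 0.2]
finger_gap: 0.001
```

```bash
cat > s.py <<'E'
from h import *
from scipy.spatial.transform import Rotation as R
import sys
def st():
    s=manip.sense(); r=R.from_quat(s['tool_rot']).as_matrix()
    print('t',round(s['t'],2),'tcp',s['tcp_pos'].round(4),'yaw',np.degrees(np.arctan2(r[1,0],r[0,0])).round(2),'zax',r[:,2].round(3),'F',s['force'].round(2),'gap',round(float(s['finger_gap']),3)); return s,r
def to(x,y,z):
    s,r=st(); print('units to',(x,y,z),((r.T@(np.array([x,y,z])-s['tcp_pos']))/.4).round(4))
if __name__=='__main__': 
    to(*map(float,sys.argv[1:4]))
E
python3 s.py .605 -.04 .242
```

```text
t 0.82 tcp [ 0.3877 -0.3436  0.2421] yaw 30.75 zax [-0.001  0.002 -1.   ] F [ 0.36 -0.11  0.16] gap 0.001
units to (0.605, -0.04, 0.242) [ 0.8549 -0.3746  0.0015]
```

>>> move_arm(
  deltas=[
    [0.09,-0.04,0,0,0],
    [0.18,-0.08,0,0,0],
    [0.27,-0.12,0,0,0],
    [0.36,-0.16,0,0,0],
    [0.45,-0.2,0,0,0],
    [0.54,-0.24,0,0,0],
    [0.62,-0.27,0,0,0],
    [0.68,-0.3,0,0,0],
  ],
)

```text
t: 1.48
tcp_pos: [0.5614, -0.1027, 0.2422]
tool_rot: [0.964, 0.265, 0.0, -0.0]
force: [-0.2, -0.3, -0.1]
finger_gap: -0.0
```

```bash
python3 s.py .605 -.04 .187; python3 - <<'E'
from h import *
snap('wrist','w1')
E
```

```text
t 1.48 tcp [ 0.5614 -0.1027  0.2422] yaw 30.74 zax [ 0.001  0.    -1.   ] F [-0.22 -0.28 -0.06] gap -0.0
units to (0.605, -0.04, 0.187) [ 0.1737 -0.0789  0.1381]
```

View pics/w1.png

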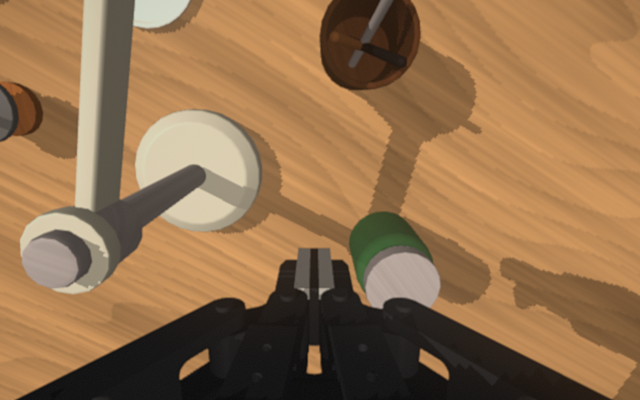

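The wrist view shows the switch at (52,258), the arm running up at column ~105, the pen cup at (370,40), the jar at (395,260), and the shut finger pads at (315,270).

```bash
python3 - <<'E'
from m import *
p,W=cloud('w1'); z=W[...,2]
for u,v in [(52,258),(30,235),(110,60),(108,150),(105,120)]: print(u,v,W[v,u].round(4),p[v,u])
v,u=np.mgrid[0:400,0:640]
m=(z>.225)&(z<.24)&(u<150); print('switch',m.sum(),circ(W[m][:,:2]),z[m].mean())
m=(z>.215)&(z<.225)&(u<150)&(v>190); print('collar',m.sum(),circ(W[m][:,:2]))
m=(z>.202)&(z<.212)&(u<150)&(v<180); X=W[m]; c=X.mean(0); a,b,vt=np.linalg.svd(X-c); print('armtop',m.sum(),c.round(4),np.degrees(np.arctan2(vt[0,1],vt[0,0])))
np.linalg
# fingers
m=(u>270)&(u<360)&(v>240)&(v<300)&(z>.15); print(np.nanmin(W[m],0),np.nanmax(W[m],0))
E
```

```text
52 258 [ 0.5058 -0.003   0.2283] [174 158 149]
30 235 [0.5045 0.0136 0.2193] [215 202 173]
110 60 [0.5899 0.0198 0.2006] [92 84 72]
108 150 [0.5498 0.0073 0.1962] [92 85 73]
105 120 [0.5641 0.0119 0.2006] [91 84 73]
switch 2618 [ 0.5036 -0.0026  0.0137] 0.22889101641593473
collar 3528 [ 0.5041 -0.0026  0.0217]
armtop 4766 [0.5755 0.0191 0.2059] -162.3021541482189
[ 0.55988897 -0.11194906  0.23382223] [ 0.57892229 -0.08586852  0.27901216]
```

>>> move_arm(
  deltas=[
    [0.04,-0.02,0,0,0],
    [0.08,-0.04,0,0,0],
    [0.12,-0.06,0,0,0],
    [0.17,-0.08,0,0,0],
    [0.17,-0.08,0.04,0,0],
    [0.17,-0.08,0.09,0,0],
    [0.17,-0.08,0.138,0,0],
    [0.17,-0.08,0.138,0,0],
  ],
)

```text
t: 2.2
tcp_pos: [0.5991, -0.0422, 0.1831]
tool_rot: [0.964, 0.264, -0.004, -0.002]
force: [-0.8, 0.9, -0.8]
finger_gap: -0.0
```

```bash
python3 s.py .59 -.02 .187; python3 - <<'E'
from m import *
snap('top','top1');snap('side','side1')
E
```

```text
t 2.2 tcp [ 0.5991 -0.0422  0.1831] yaw 30.66 zax [-0.009  0.002 -1.   ] F [-0.81  0.94 -0.78] gap -0.0
units to (0.59, -0.02, 0.187) [ 0.0087 -0.0593 -0.0094]
```

View pics/side1.png

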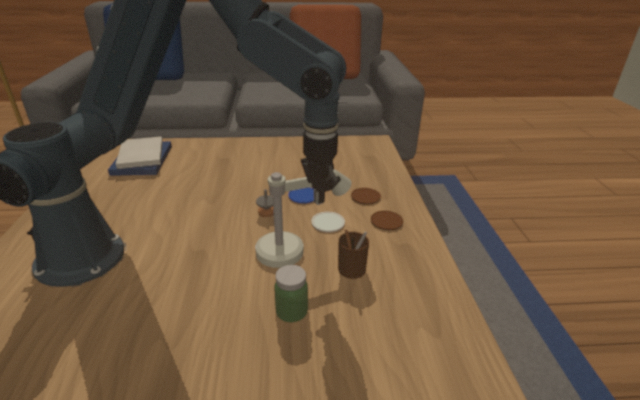

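View pics/top1.png

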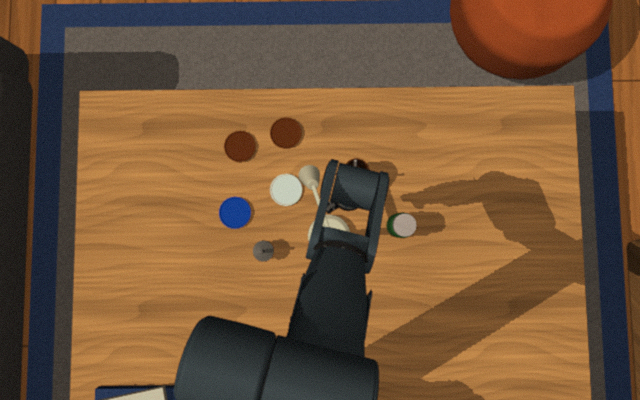

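```bash
cat > arc.py <<'E'
from s import *
# args: reference commanded xyz, list of theta
def arc(cmd,ths,r=.085,off=.013,z=.187,piv=(.503,-.0027),yaw=30.75):
    y=np.radians(yaw); Rm=np.array([[np.cos(y),np.sin(y),0],[np.sin(y),-np.cos(y),0],[0,0,-1]])
    for t in ths:
        a=np.radians(t); w=np.array([piv[0]+r*np.cos(a)+off*np.sin(a),piv[1]+r*np.sin(a)-off*np.cos(a),z])
        print(t,w.round(4),(Rm.T@(w-cmd)/.4).round(3))
E
python3 - <<'E'
from arc import *
st()
arc(np.array([.6035,-.0405,.187]),[0,5,10,14,17,20,24,27,30,33,35,36])
E
```

```text
t 2.3 tcp [ 0.6015 -0.0429  0.1865] yaw 30.63 zax [-0.002  0.001 -1.   ] F [ 0.13 -1.26  0.22] gap 0.002
0 [ 0.588  -0.0157  0.187 ] [-0.002 -0.073  0.   ]
5 [ 0.5888 -0.0082  0.187 ] [ 0.01  -0.088  0.   ]
10 [ 0.589  -0.0007  0.187 ] [ 0.02  -0.104  0.   ]
14 [0.5886 0.0052 0.187 ] [ 0.027 -0.117  0.   ]
17 [0.5881 0.0097 0.187 ] [ 0.031 -0.128  0.   ]
20 [0.5873 0.0142 0.187 ] [ 0.035 -0.138  0.   ]
24 [0.5859 0.02   0.187 ] [ 0.04  -0.152  0.   ]
27 [0.5846 0.0243 0.187 ] [ 0.042 -0.163  0.   ]
30 [0.5831 0.0285 0.187 ] [ 0.044 -0.174  0.   ]
33 [0.5814 0.0327 0.187 ] [ 0.046 -0.186  0.   ]
35 [0.5801 0.0354 0.187 ] [ 0.047 -0.193  0.   ]
36 [0.5794 0.0367 0.187 ] [ 0.047 -0.197  0.   ]
```

>>> move_arm(
  deltas=[
    [0,-0.03,0,0,0],
    [0,-0.06,0,0,0],
    [0.01,-0.08,0,0,0],
    [0.02,-0.095,0,0,0],
    [0.025,-0.108,0,0,0],
    [0.029,-0.12,0,0,0],
    [0.033,-0.13,0,0,0],
    [0.035,-0.138,0,0,0],
  ],
)

```text
t: 2.97
tcp_pos: [0.5862, 0.0117, 0.1874]
tool_rot: [0.964, 0.265, 0.0, 0.001]
force: [-0.2, -2.8, 1.0]
finger_gap: -0.002
```

```bash
python3 - <<'E'
from arc import *
st(); snap('wrist','w2'); st()
E
```

```text
t 2.97 tcp [0.5862 0.0117 0.1874] yaw 30.68 zax [ 0.001 -0.001 -1.   ] F [-0.18 -2.83  0.95] gap -0.002
t 3.02 tcp [0.586  0.0123 0.1874] yaw 30.67 zax [ 0. -0. -1.] F [ 0.3  -0.49  0.15] gap -0.002
```

View pics/w2.png

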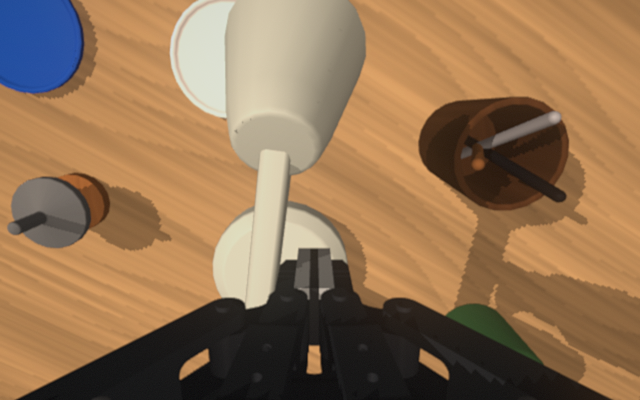

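Wrist view: arm top at (270,200) with the finger pad just to its right at (298,265), head at (295,80), the coaster partly behind the head at (205,55). Next the arm angle.

```bash
cat > ang.py <<'E'
from m import *
def armang(f,piv=(.5035,-.0026)):
    p,W=cloud(f); z=W[...,2]; i=p.astype(int)
    d=np.hypot(W[...,0]-piv[0],W[...,1]-piv[1])
    m=(z>.199)&(z<.213)&(d>.04)&(d<.125)&(i.min(-1)>85)
    m=cv2.erode(m.astype(np.uint8),np.ones((3,3)) if f[0]=='w' else np.ones((1,1)))>0
    nl,lab,st,_=cv2.connectedComponentsWithStats(m.astype(np.uint8)); k=1+st[1:,4].argmax(); X=W[lab==k]
    c=X.mean(0); vt=np.linalg.svd(X[:,:2]-c[:2])[2] if len(X)<5000 else np.linalg.eigh(np.cov(X[:,:2].T))[1][:,::-1].T
    a=np.degrees(np.arctan2(vt[0,1],vt[0,0])); a=(a+90)%180-90
    print(f,st[k],c.round(4),'axis ang',a.round(2),'pivot->c ang',np.degrees(np.arctan2(c[1]-piv[1],c[0]-piv[0])).round(2))
    # aim miss
    return a,c
E
python3 -c "
from ang import *
armang('w1');armang('w2');armang('top0')"
```

```text
w1 [  78    0   29  167 3299] [0.5784 0.0207 0.2064] axis ang 17.86 pivot->c ang 17.28
w2 [ 246  178   41  129 3214] [0.599  0.0374 0.2064] axis ang 21.83 pivot->c ang 22.76
top0 [313 189  14  33 133] [0.5825 0.022  0.207 ] axis ang 18.51 pivot->c ang 17.31
```

```bash
python3 - <<'E'
from arc import *
arc(np.array([.5873,.0142,.187]),[22,24,26,28,30,32,34,36,38,40,42],off=.0175,r=.0825)
E
```

```text
22 [0.586 0.012 0.187] [-0.006  0.003  0.   ]
24 [0.5855 0.0149 0.187 ] [-0.003 -0.004  0.   ]
26 [0.5848 0.0177 0.187 ] [-0.001 -0.011  0.   ]
28 [0.5841 0.0206 0.187 ] [ 0.001 -0.018  0.   ]
30 [0.5832 0.0234 0.187 ] [ 0.003 -0.025  0.   ]
32 [0.5822 0.0262 0.187 ] [ 0.004 -0.032  0.   ]
34 [0.5812 0.0289 0.187 ] [ 0.006 -0.039  0.   ]
36 [0.58   0.0316 0.187 ] [ 0.007 -0.047  0.   ]
38 [0.5788 0.0343 0.187 ] [ 0.007 -0.054  0.   ]
40 [0.5774 0.0369 0.187 ] [ 0.008 -0.061  0.   ]
42 [0.576  0.0395 0.187 ] [ 0.008 -0.069  0.   ]
```

>>> move_arm(
  deltas=[
    [-0.002,-0.005,0,0,0],
    [0,-0.013,0,0,0],
    [0.001,-0.021,0,0,0],
    [0.003,-0.029,0,0,0],
    [0.004,-0.037,0,0,0],
    [0.006,-0.045,0,0,0],
    [0.007,-0.052,0,0,0],
    [0.007,-0.052,0,0,0],
  ],
)

```text
t: 3.68
tcp_pos: [0.5768, 0.0318, 0.1868]
tool_rot: [0.964, 0.264, -0.001, -0.001]
force: [-0.1, -0.4, -0.8]
finger_gap: -0.003
```

```bash
python3 - <<'E'
from arc import *
from ang import *
st(); snap('wrist','w3');snap('top','top3'); st()
armang('w3')
E
```

```text
t 3.68 tcp [0.5768 0.0318 0.1868] yaw 30.66 zax [-0.002  0.001 -1.   ] F [-0.13 -0.39 -0.76] gap -0.003
t 3.78 tcp [0.5771 0.0319 0.1867] yaw 30.63 zax [-0.001  0.001 -1.   ] F [-0.1  -0.06  0.03] gap 0.004
w3 [ 220  185   49  122 3022] [0.5852 0.0624 0.2064] axis ang 38.24 pivot->c ang 38.5
```

View pics/w3.png

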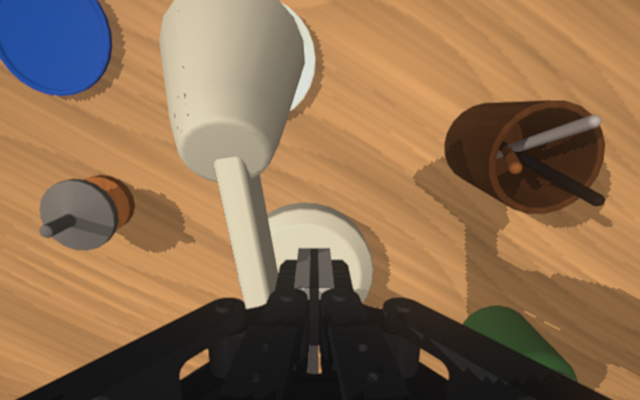

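>>> move_arm(
  deltas=[
    [0,-0.002,0,0,0],
    [0,-0.004,0,0,0],
    [0,-0.006,0,0,0],
    [0.001,-0.008,0,0,0],
    [0.001,-0.01,0,0,0],
    [0.001,-0.012,0,0,0],
    [0.001,-0.014,0,0,0],
    [0.001,-0.014,0,0,0],
  ],
)

```text
t: 4.45
tcp_pos: [0.5752, 0.0362, 0.1871]
tool_rot: [0.964, 0.264, -0.0, -0.0]
force: [-0.4, -2.4, -0.3]
finger_gap: -0.003
```

```bash
python3 - <<'E'
from arc import *
from ang import *
st(); snap('wrist','w4'); st()
armang('w4')
E
```

```text
t 4.45 tcp [0.5752 0.0362 0.1871] yaw 30.64 zax [-0.  0. -1.] F [-0.45 -2.42 -0.29] gap -0.003
t 4.5 tcp [0.5752 0.0362 0.1872] yaw 30.64 zax [ 0.  0. -1.] F [-0.32 -2.44 -0.08] gap -0.003
w4 [ 214  190   54  117 2921] [0.5817 0.0674 0.2064] axis ang 41.71 pivot->c ang 41.8
```

>>> move_arm(
  deltas=[
    [0.001,0.02,0,0,0],
    [0.002,0.05,0,0,0],
    [0.002,0.1,0,0,0],
    [0,0.12,-0.05,0,0],
    [0,0.15,-0.12,0,0],
    [0,0.19,-0.19,0,0],
    [0,0.23,-0.25,0,0],
    [0,0.27,-0.25,0,0],
  ],
)

```text
t: 5.17
tcp_pos: [0.6342, -0.0588, 0.2934]
tool_rot: [0.964, 0.264, 0.005, 0.003]
force: [1.7, 0.0, 0.9]
finger_gap: -0.003
```

```bash
python3 - <<'E'
from arc import *
from ang import *
st(); snap('wrist','w5');snap('top','top5');snap('side','side5'); st()
armang('w5');armang('top5');meas('5')
E
```

```text
t 5.17 tcp [ 0.6342 -0.0588  0.2934] yaw 30.63 zax [ 0.012 -0.002 -1.   ] F [1.73 0.04 0.88] gap -0.003
t 5.32 tcp [ 0.6306 -0.0581  0.2867] yaw 30.52 zax [-0.     0.001 -1.   ] F [ 0.1   0.43 -0.31] gap 0.001
w5 [  77  156   58  125 1611] [0.5668 0.0533 0.2063] axis ang 41.99 pivot->c ang 41.45
top5 [295 198  24  28 131] [0.5671 0.054  0.207 ] axis ang 41.44 pivot->c ang 41.69
top coast [270 174  32  32 355] [0.6399 0.1212 0.0478] [0.6406 0.1266 0.0072]
top foot 169 [ 0.5052 -0.0009  0.0597] 0.026992879131191083
top arm 518
top cap 1 [0.6138 0.0868 0.2173] [6.138e-01 8.680e-02 1.000e-04] 0.2172987028315081
side coast [311 211  34  21 523] [0.6374 0.1222 0.0496] [0.6367 0.1228 0.0081]
side foot 1033 [ 0.5008 -0.0033  0.0627] 0.030474534550676724
side arm 840
side cap 165 [ 0.5019 -0.0067  0.2246] [0.5464 0.0412 0.0834] 0.2333337301245471
```

View pics/top5.png

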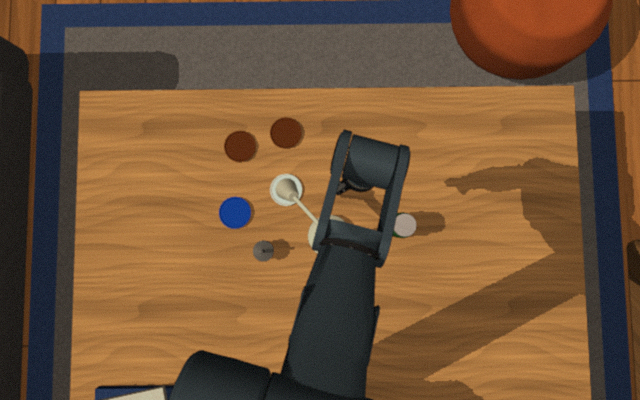

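View pics/w5.png

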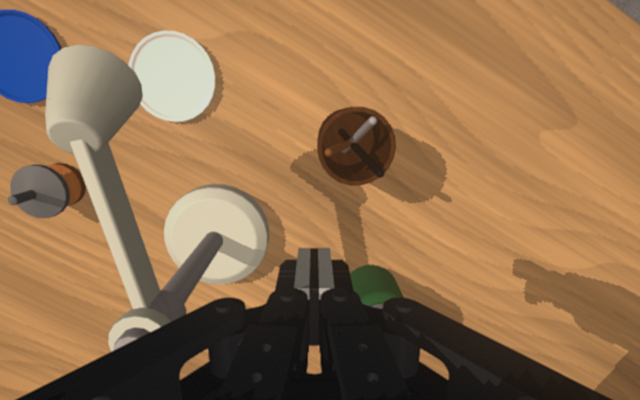

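In the top view the lamp head sits centred over the white coaster at (286,189). The wrist view shows the whole coaster at (172,76). I'll compute the miss within that one view.

```bash
python3 - <<'E'
from ang import *
p,W=cloud('w5'); z=W[...,2]; v,u=np.mgrid[0:400,0:640]
m=(z>.004)&(z<.013)&(u>120)&(u<225)&(v>20)&(v<130)&(p.min(-1)>120)
print('coaster',circ(W[m][:,:2]),W[m].mean(0).round(4),m.sum())
C=circ(W[m][:,:2])[:2]
for f in ['w4','w5']:
    a,c=armang(f)
    for piv in [(.5035,-.0026),(.502,-.003)]:
        for ang in [np.radians(a),np.arctan2(c[1]-piv[1],c[0]-piv[0])]:
            n=np.array([-np.sin(ang),np.cos(ang)]); print('miss mm from pivot',round(1e3*n@(C-piv),1),'from c',round(1e3*n@(C-c[:2]),1))
E
python3 s.py .503 -.003 .29
```

```text
coaster [0.6412 0.1229 0.0477] [0.6432 0.1223 0.0058] 5680
w4 [ 214  190   54  117 2921] [0.5817 0.0674 0.2064] axis ang 41.71 pivot->c ang 41.8
miss mm from pivot 2.1 from c 1.9
miss mm from pivot 1.8 from c 1.8
miss mm from pivot 1.4 from c 1.9
miss mm from pivot 2.3 from c 2.3
w5 [  77  156   58  125 1611] [0.5668 0.0533 0.2063] axis ang 41.99 pivot->c ang 41.45
miss mm from pivot 1.2 from c 2.0
miss mm from pivot 2.9 from c 2.9
miss mm from pivot 0.5 from c 2.0
miss mm from pivot 3.7 from c 3.7
t 5.32 tcp [ 0.6306 -0.0581  0.2867] yaw 30.52 zax [-0.     0.001 -1.   ] F [ 0.1   0.43 -0.31] gap 0.001
units to (0.503, -0.003, 0.29) [-0.2048 -0.2806 -0.0081]
```

>>> move_arm(
  deltas=[
    [-0.02,-0.03,0,0,0],
    [-0.06,-0.08,0,0,0],
    [-0.1,-0.14,0,0,0],
    [-0.14,-0.19,0,0,0],
    [-0.18,-0.24,0,0,0],
    [-0.2,-0.27,0,0,0],
    [-0.205,-0.281,0,0,0],
    [-0.205,-0.281,0,0,0],
  ],
)

```text
t: 5.98
tcp_pos: [0.5006, -0.0006, 0.2862]
tool_rot: [0.964, 0.265, -0.001, -0.001]
force: [0.3, 0.6, 0.3]
finger_gap: -0.003
```

```bash
python3 - <<'E'
from h import *
snap('wrist','w6'); snap('side','side6')
E
python3 s.py .503 -.003 .244
```

```text
t 6.08 tcp [ 0.503  -0.0018  0.2867] yaw 30.66 zax [ 0.  0. -1.] F [-0.1   0.57 -0.4 ] gap 0.002
units to (0.503, -0.003, 0.244) [-0.0016  0.0024  0.1069]
```

View pics/side6.png

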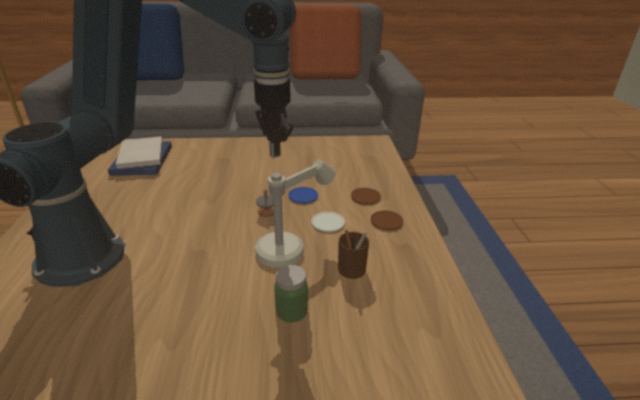

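View pics/w6.png

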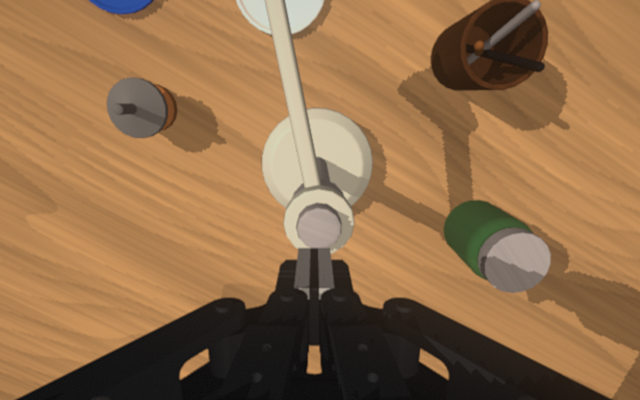

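Wrist and side views show the closed fingertips laterally in line with the switch (320,225 in the wrist view). I descend and press.

>>> move_arm(
  deltas=[
    [0,0.002,0.03,0,0],
    [0,0.002,0.06,0,0],
    [0,0.002,0.085,0,0],
    [0,0.002,0.1,0,0],
    [0,0.002,0.108,0,0],
    [0,0.002,0.114,0,0],
    [0,0.002,0.118,0,0],
    [0,0.002,0.12,0,0],
  ],
)

```text
t: 6.75
tcp_pos: [0.5034, -0.0029, 0.2395]
tool_rot: [0.964, 0.264, 0.0, 0.0]
force: [-0.6, 0.2, 2.4]
finger_gap: -0.0
```

```bash
python3 s.py .503 -.003 .2345
```

```text
t 6.75 tcp [ 0.5034 -0.0029  0.2395] yaw 30.64 zax [ 0.001 -0.    -1.   ] F [-0.64  0.17  2.44] gap -0.0
units to (0.503, -0.003, 0.2345) [-0.0011 -0.0004  0.0124]
```

>>> move_arm(
  deltas=[
    [0,0,0.003,0,0],
    [0,0,0.006,0,0],
    [0,0,0.009,0,0],
    [0,0,0.012,0,0],
    [0,0,0.014,0,0],
    [0,0,0.016,0,0],
    [0,0,0.017,0,0],
    [0,0,0.017,0,0],
  ],
)

```text
t: 7.42
tcp_pos: [0.5035, -0.0029, 0.2348]
tool_rot: [0.964, 0.264, 0.001, 0.001]
force: [-4.4, 0.5, 17.1]
finger_gap: 0.002
```

```bash
python3 s.py .503 -.003 .2345
```

```text
t 7.42 tcp [ 0.5035 -0.0029  0.2348] yaw 30.66 zax [ 0.003 -0.001 -1.   ] F [-4.43  0.48 17.08] gap 0.002
units to (0.503, -0.003, 0.2345) [-0.0013 -0.0004  0.0009]
```

17 N at TCP 0.2348 means the switch is on its stop (5 N spring, about 6 mm of travel). Now I release it.

>>> move_arm(
  deltas=[
    [0,0,-0.01,0,0],
    [0,0,-0.03,0,0],
    [0,0,-0.07,0,0],
    [0,0,-0.12,0,0],
    [0,0,-0.17,0,0],
    [-0.03,0.03,-0.22,0,0],
    [-0.08,0.08,-0.25,0,0],
    [-0.13,0.13,-0.25,0,0],
  ],
)

```text
t: 8.08
tcp_pos: [0.4857, -0.0742, 0.335]
tool_rot: [0.964, 0.265, 0.002, 0.001]
force: [0.8, 0.4, -0.9]
finger_gap: -0.001
```

>>> move_arm(
  deltas=[
    [-0.03,0.05,0,0,0],
    [-0.06,0.12,0,0,0],
    [-0.06,0.2,0,0,0],
    [-0.06,0.28,0,0,0],
    [-0.06,0.36,0,0,0],
    [-0.06,0.42,0,0,0],
    [-0.06,0.45,0,0,0],
    [-0.06,0.45,0,0,0],
  ],
)

```text
t: 8.75
tcp_pos: [0.5564, -0.2428, 0.3313]
tool_rot: [0.965, 0.263, -0.0, -0.0]
force: [0.2, 0.7, -0.6]
finger_gap: 0.002
```

```bash
python3 - <<'E'
from arc import *
from ang import *
st(); snap('top','top7');snap('side','side7'); st()
armang('top7');meas('7')
p,W=cloud('top7'); p0,W0=cloud('top0')
for nm,u,v in [('jar',404,225),('cup',356,172),('top',263,251),('switch',331,237)]: print(nm,W0[v,u].round(3),W[v,u].round(3))
E
```

```text
t 8.75 tcp [ 0.5564 -0.2428  0.3313] yaw 30.53 zax [-0.001  0.    -1.   ] F [ 0.19  0.65 -0.63] gap 0.002
t 8.85 tcp [ 0.5549 -0.2398  0.3315] yaw 30.64 zax [-0.002  0.002 -1.   ] F [-0.17  0.6  -0.09] gap -0.001
top7 [295 199  26  27 137] [0.5648 0.0519 0.2071] axis ang 41.95 pivot->c ang 41.65
top coast [270 174  32  32 346] [0.6392 0.1216 0.0476] [0.641  0.1267 0.0074]
top foot 1042 [ 0.5023 -0.0034  0.0609] 0.029009251144293424
top arm 560
top cap 215 [ 0.5029 -0.0037  0.2243] [0.5492 0.0382 0.0836] 0.23532045777284316
side coast [311 211  34  21 532] [0.636  0.1291 0.0533] [0.6366 0.1227 0.0079]
side foot 1046 [ 0.4987 -0.0035  0.0626] 0.03063560779167973
side arm 493
side cap 163 [ 0.4999 -0.009   0.2248] [ 0.5004 -0.0047  0.0208] 0.23265751977754634
jar [ 0.53  -0.207  0.105] [ 0.53  -0.207  0.105]
cup [ 0.683 -0.083  0.056] [ 0.682 -0.083  0.062]
top [0.463 0.179 0.081] [0.463 0.18  0.074]
switch [ 0.502 -0.005  0.231] [ 0.502 -0.005  0.231]
```

View pics/top7.png

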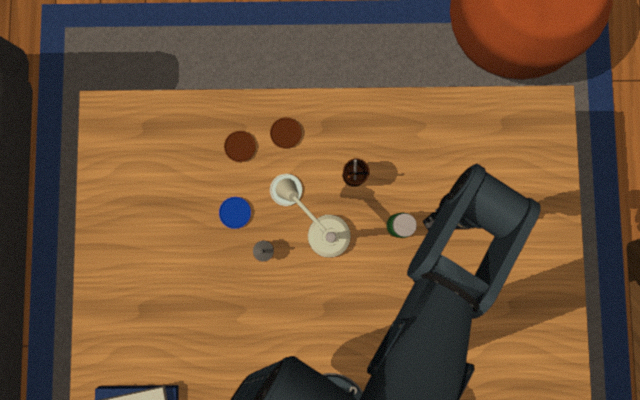

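View pics/side7.png

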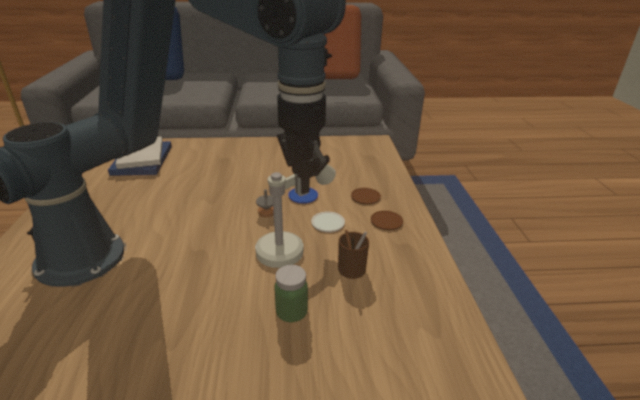

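The top view shows the arm still aimed at the coaster, the switch back at 231 mm, the bystanders where they were, and the robot clear (high, over by the jar). I'm handing in.

```bash
python3 -c "
from station import manip
print(manip.sign_off())"
```

```text
the job is handed in; nothing more can be done
None
```

I pushed the lamp's arm round from about 18° to about 42° with the shut fingertips, until it pointed at the white coaster. I then pressed the switch onto its stop, released it and backed the robot away. The job is handed in; sign-off gives no verdict.

- **Aim:** the arm's centre line passed about 2 mm from the coaster's centre (estimates from 0.5 to 3.7 mm, limit 15 mm). After the press the arm still read 41.7–42.0°.
- **Push:** the readings I took while pushing were under 3 N.
- **Switch:** it was pressed with 17 N, with the tool about 6 mm below the height where the switch is released. Afterwards its top was back at 231 mm.
- **Bystanders:** jar, pen cup and top showed no sideways shift beyond about 1 mm. Single-pixel heights on the cup and the top changed by 6–7 mm, which I put down to edge pixels.
- **Coaster:** the top view put it within 1 mm of its start. The side view's circle fit was off by about 5 mm, while its average position there was unchanged. I trusted the average.
- **Robot:** it ended clear of everything after about 9 s.

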